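# Fit two trolley wheels on their stub axles

### The job

Build up the two trolley wheels on their upright stub axles. On the tall axle put the spacer sleeve first, then the large wheel, then the hub cap over the end of the axle; on the short axle put the small wheel and then the flat washer. Let each part slide fully down so it sits flat on what is below it, and leave the spray can, the carton and the spanner where they are.

Things in the scene. Friction and masses are not known exactly. Their poses are not given: they have to be found in the camera images.
- tall_axle: The tall stub axle, fixed to the bench: square dark steel plate 90 x 90 x 10 mm with an upright bright steel axle 16 mm in diameter at its centre, whose last 5 mm taper to 8 mm; the axle's top is 57 mm above the bench. Origin: centre of the plate's underside, on the axle's line and at bench height; z up, x and y along the plate's edges. The sleeve, large wheel and hub cap belong here; the bores are 8 mm wider than the axle.
- short_axle: The short stub axle, fixed to the bench: same axle 16 mm in diameter with a 5 mm taper, but on a smaller square dark steel plate 70 x 70 x 10 mm, and its top is 42 mm above the bench. Origin: centre of the plate's underside, on the axle's line and at bench height; z up. The small wheel and the washer belong here.
- sleeve: Spacer sleeve, loose: short dark steel tube, outer diameter 34 mm, bore 24 mm, 12 mm high, lying flat with its bore upright. Smallest of the rings. Origin: centre of its underside; z along the bore, up. About 45 g.
- large_wheel: Large trolley wheel, loose: black rubber tyre of 64 mm diameter on a grey plastic hub of 44 mm diameter, lying flat; 24 mm high over the hub (tyre from 2 to 22 mm height), bore 24 mm right through. Origin: centre of its underside; z along the bore, up. Same both ways up. About 110 g.
- small_wheel: Small trolley wheel, loose: black rubber tyre of 52 mm diameter on a grey plastic hub of 38 mm diameter, lying flat; 18 mm high over the hub (tyre from 2 to 16 mm height), bore 24 mm right through. Origin: centre of its underside; z along the bore, up. About 60 g.
- washer: Flat washer, loose: dark steel ring, outer diameter 50 mm, bore 24 mm, only 6 mm thick, lying flat. Origin: centre of its underside; z along the bore, up. About 70 g.
- hub_cap: Hub cap, loose: aluminium cap of 40 mm diameter, closed on top with a low 4 mm crown of 36 mm diameter, 24 mm high in all (upright side 20 mm), standing on its open side; inside a round hollow of 24 mm diameter and 14 mm depth that goes over the end of the axle. Origin: centre of its open underside; z up. About 50 g.
- oil_can: Bystander: grey spray can, upright, 56 mm in diameter, 150 mm tall, loose. Origin: centre of its underside. Leave it alone.
- carton: Bystander: closed cardboard carton 100 x 80 x 60 mm, loose. Origin: centre of its underside; x along its 100 mm side. Leave it alone.
- spanner: Bystander: steel open-ended spanner about 180 mm long lying flat on the bench beyond the work, loose. Origin: underside near its middle; x along its length. Leave it alone.
Things that resemble listed ones, but are neither listed nor needed, are in the scene too. What is shaped like the washer but pink is not meant.

How it is judged:
At the end, for the whole second after the job is handed in: Tall axle, plate up: sleeve, large wheel, hub cap; short axle: small wheel, washer. Each within 7 mm of its axle's line, underside within 3 mm of its resting height (tall: 10, 22, 46 mm above the bench; short: 10, 28 mm), tilted under 0.1 rad, at rest (under 20 mm/s) (horizontal distance between each of sleeve, large_wheel, hub_cap and tall_axle below 0.007 m and z of sleeve in the frame of tall_axle between 0.007 and 0.013 m and angle between each of sleeve, large_wheel, hub_cap, small_wheel, washer's own z axis and vertical below 0.1 rad and linear speed of each of sleeve, large_wheel, hub_cap, small_wheel, washer below 0.02 m/s and z of large_wheel in the frame of tall_axle between 0.019 and 0.025 m and z of hub_cap in the frame of tall_axle between 0.043 and 0.049 m and horizontal distance between each of small_wheel, washer and short_axle below 0.007 m and z of small_wheel in the frame of short_axle between 0.007 and 0.013 m and z of washer in the frame of short_axle between 0.025 and 0.031 m); the robot touches nothing.
It fails at once if the spray can is pushed more than 30 mm (distance of oil_can from where it was at the start of the episode above 0.03 m).
It fails at once if the carton is pushed more than 30 mm (distance of carton from where it was at the start of the episode above 0.03 m).
It fails at once if the spanner is pushed more than 30 mm (distance of spanner from where it was at the start of the episode above 0.03 m).
It also fails if it takes over 125 s, if anything falls off the work surface, if the arm or the gripper's body presses on something with over 40 N, if the wrist force passes 120 N, or if a joint passes its speed limit or range.

### The arm

A 7-joint arm with a two-finger parallel gripper is mounted at the origin on the work surface. World frame = base frame: x ahead of the robot, y to its left, z up, the work surface at z = 0. Lengths are in m, angles in rad, forces in N, time in s.
With the tool pointing down it reaches from about 0.4 to 0.85 m from the base axis. Payload 4.5 kg.
Tool frame: the origin (TCP) lies on the centre line of the jaws, within the pads' length; the fingertips stand r.tip_extent ahead of it and the grasp point (between the pads) is the TCP (r.tip_extent is the distance from the TCP to the fingertips, in m); z points along the fingers, y is the line along which they close (so a half turn about z gives the same grasp; the last joint's range is limited). The gripper opens to 88 mm and grips with 3 to 60 N. Pads are 18 mm wide; open, the fingers measure 123 mm over their backs; the gripper's body (75 mm by 187 mm) begins 45 mm behind the grasp point.
Start: joints at [1.169, 0.689, -0.195, 1.565, 0.157, 0.902, -0.215], TCP at [0.264, -0.567, 0.258] pointing down, gripper open.
Joint ranges: [-3.01, 3.01], [-0.46, 2.08], [-1.47, 1.51], [0.13, 2.56], [-1, 4.14], [0.04, 2.09], [-2.66, 2.66]. Speed limits (rad/s): [2.57, 2.57, 3.14, 3.14, 3.14, 3.14, 3.14].

### API

Orientations are given as a unit quaternion [x, y, z, w].
In Python, from plant import sensors, vision, finish_job, r gives the robot as it stands. The module is installed in compiled form; this text tells all that it offers.
- The arm moves only by the tool step_arm, never from a script. Its argument "steps" is a list of rows, each a list of 2 entries, a list of its own where there are three numbers: the shift along the tool's x, y, z in cm, then the turn, a rotation vector about the tool's x, y, z in degrees. A call has 1 to 12 rows; each row shifts and turns the commanded pose from where the row before left it, along the tool's axes as they then stand; what a row does not reach is not made up. A row lasts 1/8 s, in which the tool goes at most 62.5 mm and 10.7 degrees, less where a joint would pass 70% of its speed; a pose out of reach is approached as far as the arm can. A call with a gripper value outside its range is refused whole. "claw" is the opening, from -1 (shut) to 1 (fully open), set as the call begins (left out, the last holds). The fingers move at their own pace and stop on an object; "grip_force" is the grip in N (left out, the last holds). Time passes only in rows, so rows that do not move let the fingers close. It gives the time, the measured TCP pose, the force, the opening and the grip force at its end, in the units of the state.
- sensors.get_state(): the state, without advancing time (a new reading comes with each control period).
- vision.snapshot(name): name is "side" or "top"; returns a dict with "img" (480x640x3 uint8, red, green, blue), "fx", "fy", "cx", "cy" (pixels), "position" and "rotation" of the camera in the world. Camera axes: x right, y down, z forward; pixel columns grow to the right and rows downward; lengths in m; the calibration is good to about 2 mm. A picture is of the moment at which its call begins. There is no depth.
- finish_job(): hands the job in; it is judged then, once.
The state is a dict: "clock": time; "q": joint angles; "qd": joint speeds; "joint_torque": joint torques, N m; "tool_pos": TCP position; "eef_rot": TCP orientation; "contact_force": force on the tool from outside, world axes, zero at the start; "moment": the same for the moment, N m; "opening": opening from 0.0 (shut) to 1.0 (fully open); "finger_force": force on a finger pad.
Only numpy, scipy, OpenCV 4.12 (cv2) and the standard library are available. Lean on these libraries where they do the work, as an engineer would, in place of code of your own. Each camera call takes 0.05 s, during which the arm holds its last target. There are 200 camera calls.

## Working session

There is one attempt and no reset: what is moved stays moved. The work goes in short steps, Python scripts to look and compute and a tool call to move; the robot and the scene stay as the last step left them, time stands still between calls to the robot, and variables do not carry over. Pictures are saved under pics/ and viewed, at most 14 in all, crops included, and the job is handed in when it is done.

Besides the shell and the picture viewer there is one more tool, called after "Request:" in YAML: its name, and indented under it one key for each argument. step_arm: Moves the arm, as the interface text tells. Its arguments: {"type":"object","properties":{"steps":{"type":"array"},"claw":{"type":"number"},"grip_force":{"type":"number"}},"required":["steps"]}

```bash
mkdir -p pics; python3 - <<'E'
from plant import sensors,vision,r
import cv2,numpy as np,pickle
d={}
for n in("top","side"):
    s=vision.snapshot(n);d[n]=s;cv2.imwrite(f"pics/{n}0.png",s["img"][:,:,::-1]);print(n,s["fx"],s["fy"],s["cx"],s["cy"],s["position"],np.round(s["rotation"],4).tolist())
pickle.dump(d,open("d0.pkl","wb"))
print(sensors.get_state(),r.tip_extent)
E
```

```text
top 468.9032535807748 468.9032535807748 317.7562347006324 255.33322906374258 [ 0.46605008 -0.01574612  1.06193506] [-0.7005, 0.7127, -0.0212, 0.0295]
side 575.2354800077086 575.2354800077086 316.73791555159187 242.57935844771643 [0.24766471 0.80076122 1.08712687] [-0.1578, 0.9309, -0.3236, 0.0618]
{'clock': 0.1, 'q': array([ 1.16878614,  0.68990483, -0.1945016 ,  1.56623626,  0.15732718,
        0.90248163, -0.21508393]), 'qd': array([ 0.00128538, -0.00305746,  0.00047232, -0.00093937, -0.00049087,
       -0.00103038, -0.00011557]), 'joint_torque': array([-2.27317782e-03, -5.28492808e+01, -1.27163731e+00, -1.53835237e+01,
       -5.26486861e-02,  1.95467881e-03, -8.16965354e-06]), 'tool_pos': array([ 0.2635656 , -0.56612381,  0.25698779]), 'eef_rot': array([ 9.76341934e-01,  2.16230795e-01, -2.49136522e-04, -7.80161961e-04]), 'contact_force': array([ 0.43197734, -0.2466308 , -0.00990485]), 'moment': array([-1.43849061e-02, -2.57719947e-02,  1.69798807e-05]), 'finger_force': 0.0, 'opening': 1.0019562739088583} 0.019
```

View pics/top0.png

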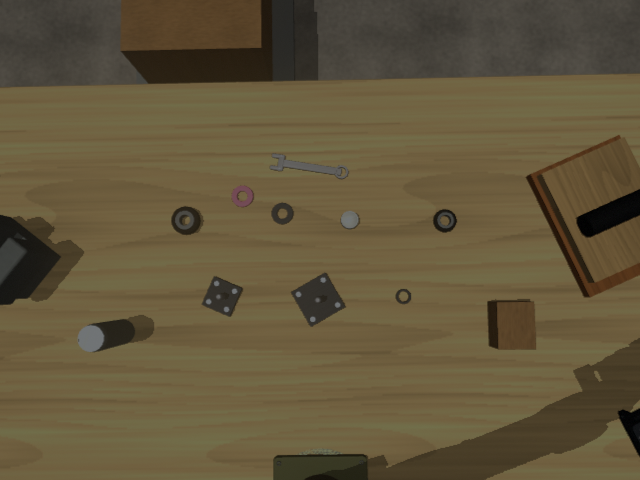

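View pics/side0.png

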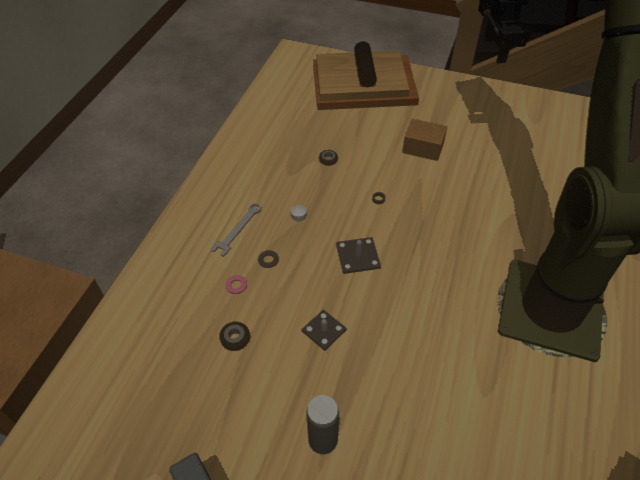

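Top view shows: large wheel (186,220), washer (282,213), pink decoy (242,196), cap (349,219), small wheel (445,220), sleeve (403,296), short axle plate (223,296), tall axle plate (318,300). The side view agrees, with the tall axle plate at (358,255), the short one at (324,329), the large wheel at (235,336) and the small wheel at (328,157).

```bash
cat > h.py <<'E'
import cv2,numpy as np
def ray(s,u,v,z):
    d=s["rotation"]@np.array([(u-s["cx"])/s["fx"],(v-s["cy"])/s["fy"],1.]);p=np.array(s["position"])
    return p+d*(z-p[2])/d[2]
def proj(s,P):
    c=np.array(s["rotation"]).T@(np.array(P)-s["position"]);return c[0]/c[2]*s["fx"]+s["cx"],c[1]/c[2]*s["fy"]+s["cy"]
def blob(s,u,v,w=26,sat=75):
    "contour of the low-saturation blob nearest (u,v)"
    u,v=int(u),int(v);im=cv2.resize(s["img"][v-w:v+w,u-w:u+w],None,fx=4,fy=4,interpolation=cv2.INTER_CUBIC)
    m=(cv2.cvtColor(im,cv2.COLOR_RGB2HSV)[:,:,1]<sat).astype(np.uint8)
    m=cv2.morphologyEx(m,cv2.MORPH_OPEN,np.ones((5,5)))
    cs,_=cv2.findContours(m,cv2.RETR_EXTERNAL,cv2.CHAIN_APPROX_NONE)
    cs=[c for c in cs if cv2.contourArea(c)>300]
    c=min(cs,key=lambda c:np.hypot(*(np.array(cv2.minEnclosingCircle(c)[0])-4*w)))
    return (c[:,0,:]+.5)/4-.5+[u-w,v-w]
E
python3 - <<'E'
import pickle;from h import *
d=pickle.load(open("d0.pkl","rb"))
T=dict(large=((186,220),(235,336),.024,.064),washer=((282,213),(268,259),.006,.05),cap=((349,219),(299,213),.024,.04),small=((445,220),(328,157),.018,.052),sleeve=((403,296),(379,198),.012,.034),tall=((318,300),(358,255),.01,.127),short=((223,296),(324,329),.01,.099))
for n,(a,b,h,D) in T.items():
    for cam,p in(("top",a),("side",b)):
        s=d[cam];w=36 if n in("tall","short") else 24
        c=blob(s,*p,w)
        P=np.array([ray(s,*q,h/2) for q in c])[:,:2].astype(np.float32)
        (x,y),(W,H),an=cv2.minAreaRect(P);cc=cv2.minEnclosingCircle(P)
        print(n,cam,"rect",round(x,4),round(y,4),round(W,4),round(H,4),round(an,1),"circ",np.round(cc[0],4),"D",round(2*cc[1],4),"exp",D)
im=np.hstack([cv2.resize(d["top"]["img"][180:340,160:480],(800,400)),]);
im2=cv2.resize(d["side"]["img"][140:360,200:420],(600,600),interpolation=cv2.INTER_CUBIC)
cv2.imwrite("pics/c1.png",im[:,:,::-1]);cv2.imwrite("pics/c2.png",im2[:,:,::-1])
E
```

```text
Traceback (most recent call last):
  File "h.py", line 3, in ray
    d=s["rotation"]@np.array([(u-s["cx"])/s["fx"],(v-s["cy"])/s["fy"],1.]);p=np.array(s["position"])
      ~~~~~~~~~~~~~^~~~~~~~~~~~~~~~~~~~~~~~~~~~~~~~~~~~~~~~~~~~~~~~~~~~~~~
ValueError: matmul: Input operand 1 has a mismatch in its core dimension 0, with gufunc signature (n?,k),(k,m?)->(n?,m?) (size 3 is different from 4)
```

```bash
sed -i '1a from scipy.spatial.transform import Rotation\nM=lambda s:Rotation.from_quat(s["rotation"]).as_matrix()' h.py; sed -i 's/s\["rotation"\]@/M(s)@/; s/np.array(s\["rotation"\]).T/M(s).T/' h.py
cat > m.py <<'E'
import pickle;from h import *
d=pickle.load(open("d0.pkl","rb"))
T=dict(large=((186,220),(235,336),.024,.064),washer=((282,213),(268,259),.006,.05),cap=((349,219),(299,213),.024,.04),small=((445,220),(328,157),.018,.052),sleeve=((403,296),(379,198),.012,.034),tall=((318,300),(358,255),.01,.127),short=((223,296),(324,329),.01,.099))
for n,(a,b,h,D) in T.items():
    for cam,p in(("top",a),("side",b)):
        s=d[cam];w=36 if n in("tall","short") else 24
        c=blob(s,*p,w)
        P=np.array([ray(s,*q,h/2) for q in c])[:,:2].astype(np.float32)
        (x,y),(W,H),an=cv2.minAreaRect(P);cc=cv2.minEnclosingCircle(P)
        print(n,cam,"rect",round(x,4),round(y,4),round(W,4),round(H,4),round(an,1),"circ",np.round(cc[0],4),"D",round(2*cc[1],4),"exp",D)
im=cv2.resize(d["top"]["img"][180:340,160:480],(800,400),interpolation=cv2.INTER_CUBIC)
cv2.imwrite("pics/c1.png",im[:,:,::-1])
E
python3 m.py
```

```text
large top rect 0.6281 0.2969 0.0447 0.0449 0.1 circ [0.6283 0.297 ] D 0.0463 exp 0.064
large side rect 0.6309 0.2892 0.0443 0.0441 19.1 circ [0.6307 0.2888] D 0.0462 exp 0.064
washer top rect 0.6405 0.0762 0.0468 0.0466 88.9 circ [0.6407 0.0763] D 0.0485 exp 0.05
washer side rect 0.6412 0.0757 0.0431 0.0452 23.1 circ [0.6409 0.0753] D 0.0467 exp 0.05
cap top rect 0.6214 -0.0768 0.0406 0.0415 88.8 circ [ 0.6214 -0.0765] D 0.0427 exp 0.04
cap side rect 0.6218 -0.0755 0.0397 0.0523 18.9 circ [ 0.6216 -0.0755] D 0.0542 exp 0.04
small top rect 0.6172 -0.2936 0.041 0.0404 88.0 circ [ 0.6174 -0.2938] D 0.0435 exp 0.052
small side rect 0.6193 -0.2989 0.0375 0.0376 18.7 circ [ 0.6195 -0.299 ] D 0.0396 exp 0.052
sleeve top rect 0.4474 -0.1939 0.0318 0.0318 88.3 circ [ 0.4473 -0.1938] D 0.0328 exp 0.034Traceback (most recent call last):
  File "m.py", line 7, in <module>
    c=blob(s,*p,w)
  File "h.py", line 16, in blob
    c=min(cs,key=lambda c:np.hypot(*(np.array(cv2.minEnclosingCircle(c)[0])-4*w)))
ValueError: min() iterable argument is empty
```

```bash
sed -i 's/c=blob(s,\*p,w)/c=blob(s,*p,w,100 if n in("sleeve","tall","short","washer") else 75); zz=h if n in("large","small") else h\/2/; s/ray(s,\*q,h\/2)/ray(s,*q,zz)/' m.py
python3 m.py
```

```text
large top rect 0.6262 0.2934 0.0442 0.0444 0.1 circ [0.6264 0.2934] D 0.0458 exp 0.064
large side rect 0.6266 0.2949 0.0438 0.0436 19.1 circ [0.6265 0.2946] D 0.0457 exp 0.064
washer top rect 0.6405 0.0765 0.0497 0.0489 88.9 circ [0.6406 0.0764] D 0.0508 exp 0.05
washer side rect 0.6414 0.0752 0.0471 0.0487 19.0 circ [0.641  0.0753] D 0.0503 exp 0.05
cap top rect 0.6214 -0.0768 0.0406 0.0415 88.8 circ [ 0.6214 -0.0765] D 0.0427 exp 0.04
cap side rect 0.6218 -0.0755 0.0397 0.0523 18.9 circ [ 0.6216 -0.0755] D 0.0542 exp 0.04
small top rect 0.6159 -0.2913 0.0407 0.0401 88.0 circ [ 0.6161 -0.2914] D 0.0432 exp 0.052
small side rect 0.6162 -0.2897 0.0372 0.0373 18.7 circ [ 0.6164 -0.2899] D 0.0393 exp 0.052
sleeve top rect 0.4472 -0.1938 0.0345 0.0338 43.7 circ [ 0.4477 -0.1937] D 0.0357 exp 0.034
sleeve side rect 0.4483 -0.1965 0.0307 0.0353 16.1 circ [ 0.4469 -0.1967] D 0.0361 exp 0.034
tall top rect 0.432 0.0179 0.0922 0.137 29.2 circ [0.4357 0.0126] D 0.1502 exp 0.127
tall side rect 0.4443 -0.0034 0.0898 0.0925 29.1 circ [ 0.4444 -0.0041] D 0.1249 exp 0.127
short top rect 0.4384 0.1884 0.1341 0.0781 65.3 circ [0.4443 0.1887] D 0.143 exp 0.099
short side rect 0.4549 0.2131 0.0704 0.0702 66.1 circ [0.455  0.2129] D 0.0953 exp 0.099
```

View pics/c1.png

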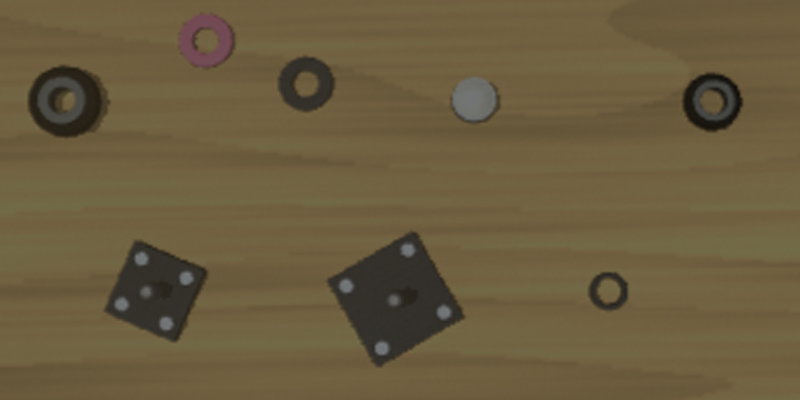

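The zoom shows the two plates with four bright bolt heads each and the axle tops at crop (394,299) and (147,292). I'll locate both axles from the bolt heads in the two views.

```bash
python3 - <<'E'
import pickle;from h import *
d=pickle.load(open("d0.pkl","rb"))
for n,a,b,L in(("tall",(318,300),(358,255),.09),("short",(222,296),(324,329),.07)):
  for cam,p in(("top",a),("side",b)):
    s=d[cam];w=30;u,v=p
    im=cv2.resize(s["img"][v-w:v+w,u-w:u+w],None,fx=4,fy=4,interpolation=cv2.INTER_CUBIC)
    hsv=cv2.cvtColor(im,cv2.COLOR_RGB2HSV)
    m=((hsv[:,:,1]<70)&(hsv[:,:,2]>95)).astype(np.uint8)
    k,_,st,ce=cv2.connectedComponentsWithStats(m)
    for i in range(1,k):
        if st[i,4]>60:
            q=(ce[i]+.5)/4-.5+[u-w,v-w];print(n,cam,st[i,4],np.round(q,1),"z.01",np.round(ray(s,*q,.012)[:2],4),"ztop",np.round(ray(s,*q,.057 if n=="tall" else .042)[:2],4))
E
```

```text
tall top 278 [322.7 279.5] z.01 [ 0.4871 -0.0142] ztop [ 0.4862 -0.0143]
tall top 296 [298.  293.9] z.01 [0.456  0.0415] ztop [0.4565 0.039 ]
tall top 89 [317.2 299.7] z.01 [ 0.4424 -0.0012] ztop [ 0.4434 -0.0018]
tall top 286 [337.1 304.5] z.01 [ 0.4311 -0.0454] ztop [ 0.4326 -0.0441]
tall top 317 [312.2 318.9] z.01 [0.4002 0.0105] ztop [0.403  0.0094]
tall side 237 [368.  240.9] z.01 [ 0.4316 -0.0446] ztop [ 0.4239 -0.0092]
tall side 71 [358.8 241.1] z.01 [ 0.4522 -0.0367] ztop [ 0.4437 -0.0016]
tall side 233 [341.8 244.5] z.01 [ 0.4876 -0.0138] ztop [0.4776 0.0203]
tall side 253 [374.2 262.1] z.01 [0.4005 0.0113] ztop [0.3941 0.0443]
tall side 259 [347.1 265.9] z.01 [0.4565 0.0422] ztop [0.4477 0.0739]
short top 274 [216.1 283.1] z.01 [0.4833 0.2249] ztop [0.4828 0.218 ]
short top 288 [234.  290.8] z.01 [0.4653 0.1847] ztop [0.4653 0.179 ]
short top 93 [218.  296.2] z.01 [0.454  0.2206] ztop [0.4543 0.2138]
short top 272 [208.2 301.2] z.01 [0.4431 0.2426] ztop [0.4438 0.2353]
short top 288 [226.  308.9] z.01 [0.4253 0.2028] ztop [0.4265 0.1965]
short side 311 [323.  315.3] z.01 [0.4657 0.1856] ztop [0.4596 0.2028]
short side 108 [323.5 320.6] z.01 [0.4604 0.1977] ztop [0.4544 0.2146]
short side 313 [338.2 327.5] z.01 [0.4253 0.2036] ztop [0.4203 0.2203]
short side 332 [309.  328.3] z.01 [0.4835 0.2257] ztop [0.4769 0.2418]
short side 341 [324.1 340.8] z.01 [0.4433 0.2437] ztop [0.4378 0.2592]
```

Both views agree to about 2 mm. Axle lines: tall (0.4437,-0.0016), short (0.4543,0.2141). Parts: sleeve (0.4475,-0.195), large wheel (0.6264,0.294), small wheel (0.616,-0.2905), washer (0.6408,0.0758), cap (0.6215,-0.0762). First I'll square the tool with the world axes and go above the sleeve.

Request:
step_arm:
  steps:
    - [[0,0,0],[0,0,8.32]]
    - [[0,0,0],[0,0,8.32]]
    - [[0,0,0],[0,0,8.32]]
    - [[2.04,-4.12,0],[0,0,0]]
    - [[2.04,-4.12,0],[0,0,0]]
    - [[2.04,-4.12,0],[0,0,0]]
    - [[2.04,-4.12,0],[0,0,0]]
    - [[2.04,-4.12,0],[0,0,0]]
    - [[2.04,-4.12,0],[0,0,0]]
    - [[2.04,-4.12,0],[0,0,0]]
    - [[2.04,-4.12,0],[0,0,0]]
    - [[2.04,-4.12,0],[0,0,0]]
  claw: 1

```text
clock: 1.6
tool_pos: [0.4478, -0.1943, 0.2575]
eef_rot: [1.0, 0.0, -0.0, -0.0]
contact_force: [0.6, -0.1, 1.0]
opening: 1.004
finger_force: 0.0
```

Request:
step_arm:
  steps:
    - [[0,0,4],[0,0,0]]
    - [[0,0,4],[0,0,0]]
    - [[0,0,4],[0,0,0]]
    - [[0,0,0],[0,0,0]]
    - [[0,0,0],[0,0,0]]

```text
clock: 2.22
tool_pos: [0.4478, -0.196, 0.1386]
eef_rot: [1.0, -0.0, 0.0, 0.0]
contact_force: [0.2, 0.2, -0.3]
opening: 1.004
finger_force: 0.0
```

Request:
step_arm:
  steps:
    - [[0,-0.1,3.5],[0,0,0]]
    - [[0,0,3.5],[0,0,0]]
    - [[0,0,2.5],[0,0,0]]
    - [[0,0,1.5],[0,0,0]]
    - [[0,0,0.6],[0,0,0]]
    - [[0,0,0],[0,0,0]]
    - [[0,0,0],[0,0,0]]

```text
clock: 3.1
tool_pos: [0.4479, -0.195, 0.0225]
eef_rot: [1.0, 0.0, 0.001, 0.0]
contact_force: [0.0, -0.1, -1.1]
opening: 1.001
finger_force: 0.0
```

Request:
step_arm:
  steps:
    - [[0,0,0],[0,0,0]]
    - [[0,0,0],[0,0,0]]
    - [[0,0,0],[0,0,0]]
    - [[0,0,0],[0,0,0]]
    - [[0,0,0],[0,0,0]]
    - [[0,0,0],[0,0,0]]
    - [[0,0,0],[0,0,0]]
    - [[0,0,0],[0,0,0]]
  claw: -1
  grip_force: 20

```text
clock: 4.1
tool_pos: [0.4474, -0.1947, 0.0217]
eef_rot: [1.0, 0.0, -0.0, -0.0]
contact_force: [0.4, -0.5, -0.2]
opening: 0.381
finger_force: 20.0
```

Request:
step_arm:
  steps:
    - [[0,0,-1],[0,0,0]]
    - [[0,0,-3],[0,0,0]]
    - [[0,0,-3],[0,0,0]]
    - [[0,0,-3],[0,0,0]]
    - [[-0.1,-4,0],[0,0,0]]
    - [[-0.1,-5,0],[0,0,0]]
    - [[-0.1,-5,0],[0,0,0]]
    - [[-0.1,-3.5,0],[0,0,0]]
    - [[0,-1.8,0],[0,0,0]]
    - [[0,0,0],[0,0,0]]
    - [[0,0,0],[0,0,0]]
    - [[0,0,0],[0,0,0]]

```text
clock: 5.6
tool_pos: [0.4434, -0.0031, 0.1219]
eef_rot: [1.0, -0.001, 0.0, 0.0]
contact_force: [-0.1, -0.2, -0.9]
opening: 0.381
finger_force: 20.0
```

```bash
python3 - <<'E'
from plant import vision,sensors
from h import *
print(sensors.get_state()["tool_pos"])
t=vision.snapshot("side");u,v=map(int,proj(t,(.4437,-.0016,.07)));a=t["img"][v-60:v+60,u-80:u+80]
cv2.imwrite("pics/g1.png",cv2.resize(a,None,fx=4,fy=4,interpolation=cv2.INTER_CUBIC)[:,:,::-1])
E
```

```text
[ 0.44336633 -0.00313868  0.12187664]
```

View pics/g1.png

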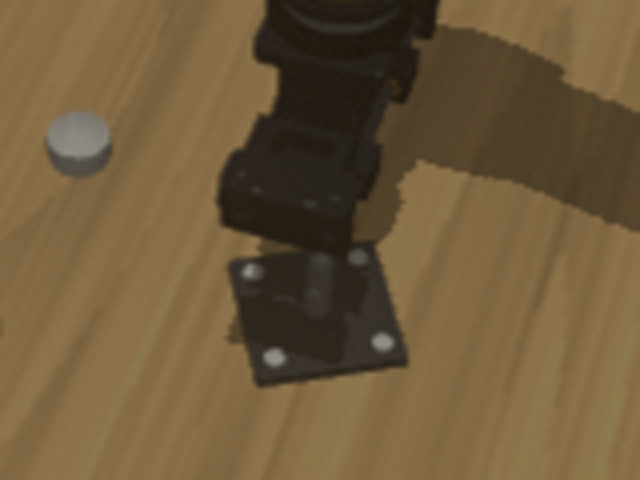

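The side view shows the gripper over the tall axle (shaft at about crop (318,285)), with the sleeve hidden between the fingers. I'll correct y by 1.5 mm and lower in two stages while watching the force.

Request:
step_arm:
  steps:
    - [[0,-0.15,1],[0,0,0]]
    - [[0,0,2],[0,0,0]]
    - [[0,0,1],[0,0,0]]
    - [[0,0,1],[0,0,0]]
    - [[0,0,1],[0,0,0]]
    - [[0,0,1],[0,0,0]]
    - [[0,0,1],[0,0,0]]
    - [[0,0,0.6],[0,0,0]]
    - [[0,0,0],[0,0,0]]

```text
clock: 6.78
tool_pos: [0.4486, -0.0008, 0.0418]
eef_rot: [1.0, -0.0, -0.01, 0.0]
contact_force: [-4.9, -2.1, -0.4]
opening: 0.378
finger_force: 20.0
```

Request:
step_arm:
  steps:
    - [[0,0,0.2],[0,0,0]]
    - [[0,0,0.15],[0,0,0]]
    - [[0,0,0],[0,0,0]]

```text
clock: 7.15
tool_pos: [0.4486, -0.0008, 0.0395]
eef_rot: [1.0, -0.0, -0.012, 0.0]
contact_force: [-6.5, -0.7, 3.3]
opening: 0.379
finger_force: 20.0
```

```bash
python3 - <<'E'
from plant import sensors
s=sensors.get_state()
print(s["q"].round(3),s["qd"].round(3),s["joint_torque"].round(1),s["tool_pos"].round(4),s["eef_rot"].round(4),s["contact_force"].round(1),s["moment"].round(2))
E
```

```text
[-0.107  0.914  0.012  2.206 -0.255  0.046 -1.416] [-0.    -0.001 -0.     0.001  0.003 -0.001 -0.004] [ -0.7 -47.4   1.1  -4.8  -0.1  -2.    0. ] [ 0.4486 -0.0008  0.0395] [ 9.999e-01 -2.000e-04 -1.190e-02  3.000e-04] [-6.5 -0.7  3.3] [-0.25  1.39  0.02]
```

Joint 6 is at its lower limit, so the arm can't quite hold the radius this low. That pulled the tool 5 mm outward, but the sleeve already encircles the axle. I'll release it here so it drops the last 8 mm and centres itself.

Request:
step_arm:
  steps:
    - [[0,0,0],[0,0,0]]
    - [[0,0,0],[0,0,0]]
    - [[0,0,0],[0,0,0]]
    - [[0,0,0],[0,0,0]]
  claw: 0.1

```text
clock: 7.65
tool_pos: [0.4528, -0.0002, 0.0395]
eef_rot: [1.0, 0.0, -0.008, -0.0]
contact_force: [-0.0, 0.6, 0.1]
opening: 0.549
finger_force: 0.0
```

Request:
step_arm:
  steps:
    - [[0,0,-2],[0,0,0]]
    - [[0,0,-3],[0,0,0]]
    - [[0,0,-4],[0,0,0]]
    - [[4,-5,0],[0,0,0]]
    - [[5,-5,0],[0,0,0]]
    - [[5,-5,0],[0,0,0]]
    - [[4.3,-5,0],[0,0,0]]
    - [[0,-5,0],[0,0,0]]
    - [[0,-4.5,0],[0,0,0]]
    - [[0,0,0],[0,0,0]]
    - [[0,0,0],[0,0,0]]
  claw: 1

```text
clock: 9.02
tool_pos: [0.6217, 0.2783, 0.1264]
eef_rot: [1.0, -0.0, -0.008, 0.001]
contact_force: [0.1, -0.4, -0.1]
opening: 0.997
finger_force: 0.0
```

```bash
python3 - <<'E'
from plant import vision
from h import *
o=[]
for n in("top","side"):
    t=vision.snapshot(n);u,v=map(int,proj(t,(.4437,-.0016,.03)));a=t["img"][v-40:v+40,u-50:u+50]
    o.append(cv2.resize(a,(400,320),interpolation=cv2.INTER_CUBIC))
cv2.imwrite("pics/g2.png",np.hstack(o)[:,:,::-1])
E
```

```text
(no output)
```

View pics/g2.png

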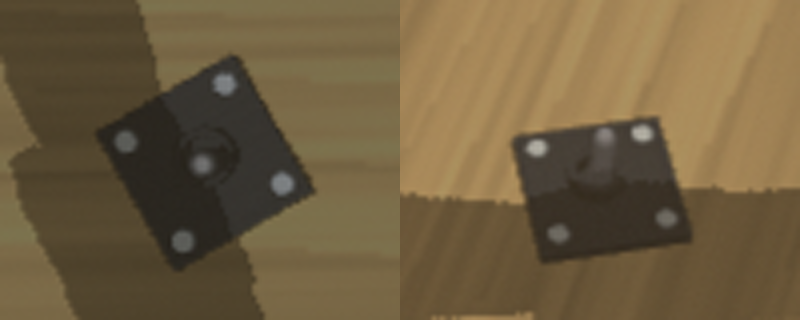

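The sleeve lies flat round the tall axle, at crop (208,155) from the top and (598,178) from the side. Next is the large wheel, undoing the small residual tilt on the way.

Request:
step_arm:
  steps:
    - [[0.47,-1.57,1],[0,0.92,0]]
    - [[0,0,3],[0,0,0]]
    - [[0,0,3],[0,0,0]]
    - [[0,0,2],[0,0,0]]
    - [[0,0,1.1],[0,0,0]]
    - [[0,0,0],[0,0,0]]
    - [[0,0,0],[0,0,0]]

```text
clock: 10.0
tool_pos: [0.6272, 0.2953, 0.0266]
eef_rot: [1.0, 0.0, 0.001, -0.0]
contact_force: [-0.7, 0.4, 0.9]
opening: 0.998
finger_force: 0.0
```

Request:
step_arm:
  steps:
    - [[0,0,0],[0,0,0]]
    - [[0,0,0],[0,0,0]]
    - [[0,0,0],[0,0,0]]
    - [[0,0,0],[0,0,0]]
    - [[0,0,0],[0,0,0]]
    - [[0,0,0],[0,0,0]]
  claw: -1

```text
clock: 10.75
tool_pos: [0.6264, 0.2951, 0.0258]
eef_rot: [1.0, 0.0, -0.0, -0.0]
contact_force: [-0.3, 0.7, 2.5]
opening: 0.637
finger_force: 20.0
```

The opening reads 56 mm where 64 mm was expected, so I'll look before lifting.

```bash
python3 - <<'E'
from plant import vision,sensors
from h import *
o=[];s=sensors.get_state();print(s["opening"],s["finger_force"],s["tool_pos"])
for n in("top","side"):
    t=vision.snapshot(n);u,v=map(int,proj(t,(.6264,.294,.02)));a=t["img"][v-40:v+40,u-50:u+50]
    o.append(cv2.resize(a,(400,320),interpolation=cv2.INTER_CUBIC))
cv2.imwrite("pics/g3.png",np.clip(1.8*np.hstack(o)[:,:,::-1],0,255))
E
```

```text
0.6372031064579119 19.9918688647449 [0.62641311 0.29510197 0.02582344][ WARN:0@2.159] global loadsave.cpp:1063 imwrite_ Unsupported depth image for selected encoder is fallbacked to CV_8U.
```

View pics/g3.png

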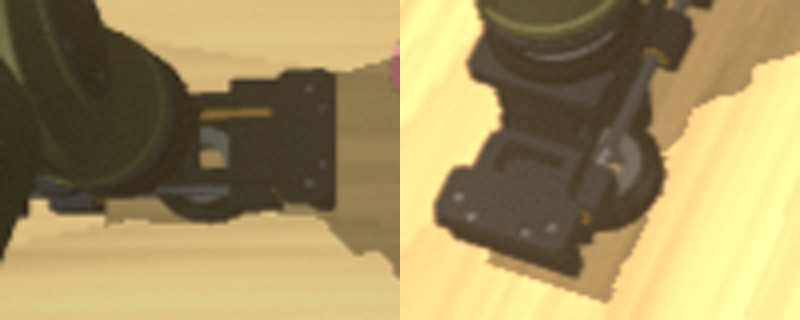

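The wheel appears to be between the fingers, with the bore near crop (212,155), but the hold is ambiguous. I'll lift a little and check.

Request:
step_arm:
  steps:
    - [[0,0,-1],[0,0,0]]
    - [[0,0,-2],[0,0,0]]
    - [[0,0,-3],[0,0,0]]
    - [[0,0,-3],[0,0,0]]
    - [[0,0,0],[0,0,0]]
    - [[0,0,0],[0,0,0]]

```text
clock: 11.6
tool_pos: [0.6258, 0.295, 0.1155]
eef_rot: [1.0, 0.0, -0.001, 0.0]
contact_force: [-1.1, -0.6, -1.6]
opening: 0.639
finger_force: 20.0
```

```bash
python3 - <<'E'
from plant import vision,sensors
from h import *
o=[];s=sensors.get_state();print(s["opening"],s["finger_force"],s["tool_pos"])
for n in("top","side"):
    t=vision.snapshot(n);u,v=map(int,proj(t,(.6264,.294,.09)));print(u,v,proj(t,s["tool_pos"]));a=t["img"][v-40:v+40,u-50:u+50]
    o.append(cv2.resize(a,(400,320),interpolation=cv2.INTER_CUBIC))
cv2.imwrite("pics/g4.png",np.clip(2.2*np.hstack(o)[:,:,::-1],0,255).astype(np.uint8))
E
```

```text
0.639150650419027 19.98928497196175 [0.62583182 0.29503509 0.11545452]
174 214 (np.float64(170.18431942621405), np.float64(213.2180400533775))
229 316 (np.float64(228.19285620522967), np.float64(310.2680679041573))
```

View pics/g4.png

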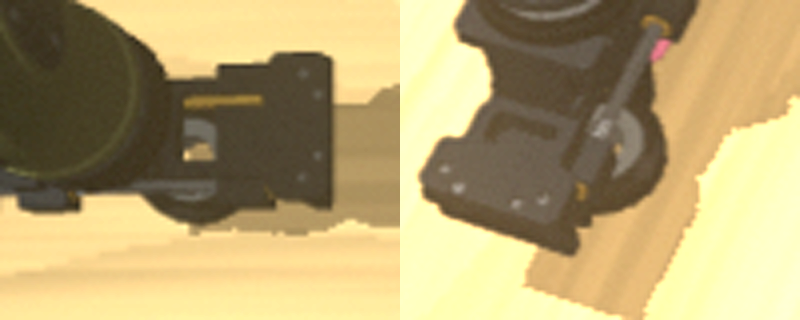

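The wheel is held level and nearly centred, with its lower edge 33 mm from the TCP in the image, so I'll carry it to the tall axle. A 3° tilt inward keeps joint 6 off its limit.

Request:
step_arm:
  steps:
    - [[-2,3.5,0],[0,0,0]]
    - [[-3,5,0],[0,0,0]]
    - [[-3,5,0],[0,0,0]]
    - [[-3,5,0],[0,0,0]]
    - [[-3,5,0],[0,0,0]]
    - [[-3,4,0],[0,0,0]]
    - [[-1.2,2.2,0],[0,0,0]]
    - [[0,0,0],[0,-3,0]]
    - [[0,0,0],[0,0,0]]
    - [[0,0,0],[0,0,0]]
    - [[0,0,0],[0,0,0]]

```text
clock: 13.08
tool_pos: [0.4441, -0.0016, 0.1155]
eef_rot: [1.0, 0.0, -0.027, -0.0]
contact_force: [0.9, -0.2, -1.5]
opening: 0.64
finger_force: 20.0
```

```bash
python3 - <<'E'
from plant import vision,sensors
from h import *
o=[];s=sensors.get_state();print(s["opening"],s["q"].round(3),s["tool_pos"],s["eef_rot"].round(4))
for n in("top","side"):
    t=vision.snapshot(n);u,v=map(int,proj(t,(.4437,-.0016,.09)));print(u,v,proj(t,s["tool_pos"]));a=t["img"][v-40:v+40,u-50:u+50]
    o.append(cv2.resize(a,(400,320),interpolation=cv2.INTER_CUBIC))
cv2.imwrite("pics/g5.png",np.clip(2.2*np.hstack(o)[:,:,::-1],0,255).astype(np.uint8))
E
```

```text
0.6395754762377474 [-0.152  0.755  0.089  2.178 -0.247  0.271 -1.415] [ 0.44406547 -0.00158639  0.11552917] [ 9.996e-01  5.000e-04 -2.660e-02 -0.000e+00]
316 299 (np.float64(316.68450390957076), np.float64(300.05538966098686))
359 231 (np.float64(359.8214470763493), np.float64(224.58508785149954))
```

View pics/g5.png

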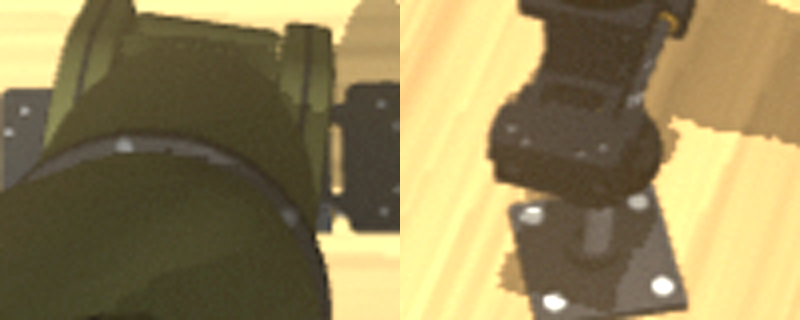

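The side view shows the wheel in the gripper directly over the axle (shaft at crop (597,225)). I'll lower it in stages, compensating for the tilt.

Request:
step_arm:
  steps:
    - [[0.05,0,1],[0,0,0]]
    - [[0.05,0,1],[0,0,0]]
    - [[0.05,0,1],[0,0,0]]
    - [[0.03,0,0.5],[0,0,0]]
    - [[0.03,0,0.5],[0,0,0]]
    - [[0.03,0,0.5],[0,0,0]]
    - [[0.03,0,0.5],[0,0,0]]
    - [[0,0,0],[0,0,0]]

```text
clock: 14.18
tool_pos: [0.4444, -0.002, 0.0654]
eef_rot: [1.0, 0.0, -0.027, 0.0]
contact_force: [-0.5, -0.6, -0.9]
opening: 0.64
finger_force: 20.0
```

Request:
step_arm:
  steps:
    - [[0.03,0,0.6],[0,0,0]]
    - [[0.03,0,0.5],[0,0,0]]
    - [[0,0,0],[0,0,0]]

```text
clock: 14.55
tool_pos: [0.4443, -0.002, 0.0542]
eef_rot: [1.0, 0.0, -0.027, 0.0]
contact_force: [0.7, 0.3, -1.1]
opening: 0.643
finger_force: 20.0
```

Request:
step_arm:
  steps:
    - [[0.02,0,0.3],[0,0,0]]
    - [[0.01,0,0.2],[0,0,0]]
    - [[0,0,0],[0,0,0]]

```text
clock: 14.92
tool_pos: [0.4445, -0.002, 0.0495]
eef_rot: [1.0, 0.0, -0.026, 0.0]
contact_force: [0.4, -0.7, -0.9]
opening: 0.639
finger_force: 20.0
```

Request:
step_arm:
  steps:
    - [[0,0,0],[0,0,0]]
    - [[0,0,0],[0,0,0]]
    - [[0,0,0],[0,0,0]]
    - [[0,0,0],[0,0,0]]
  claw: 0.95

```text
clock: 15.42
tool_pos: [0.4445, -0.002, 0.0497]
eef_rot: [1.0, 0.0, -0.026, 0.0]
contact_force: [-0.1, 0.1, 0.0]
opening: 0.974
finger_force: 0.0
```

Request:
step_arm:
  steps:
    - [[-0.1,0,-2],[0,0,0]]
    - [[-0.15,0,-3],[0,0,0]]
    - [[-0.15,0,-3],[0,0,0]]
    - [[0,0,0],[0,3.05,0]]
    - [[3.7,1.4,0],[0,0,0]]
    - [[5,2,0],[0,0,0]]
    - [[5,2,0],[0,0,0]]
    - [[4,2,0],[0,0,0]]
    - [[0,0,0],[0,0,0]]
    - [[0,0,0],[0,0,0]]

```text
clock: 16.68
tool_pos: [0.6203, -0.0753, 0.1292]
eef_rot: [1.0, 0.0, -0.001, -0.0]
contact_force: [0.0, 0.3, -0.6]
opening: 0.978
finger_force: 0.0
```

```bash
python3 - <<'E'
from plant import vision,sensors
from h import *
o=[];s=sensors.get_state();print(s["tool_pos"],s["eef_rot"].round(4))
for n in("top","side"):
    t=vision.snapshot(n);u,v=map(int,proj(t,(.4437,-.0016,.046)));a=t["img"][v-40:v+40,u-50:u+50]
    o.append(cv2.resize(a,(400,320),interpolation=cv2.INTER_CUBIC))
    if n=="side":
        c=blob(t,299,213,24);P=np.array([ray(t,*q,.012) for q in c])[:,:2].astype(np.float32);print("cap",cv2.minAreaRect(P))
cv2.imwrite("pics/g6.png",np.clip(1.8*np.hstack(o)[:,:,::-1],0,255).astype(np.uint8))
E
```

```text
[ 0.62027239 -0.07534411  0.12924231] [ 1.0e+00  2.0e-04 -1.1e-03 -4.0e-04]
cap ((0.6215112209320068, -0.07558411359786987), (0.039034876972436905, 0.05231650918722153), 18.862430572509766)
```

View pics/g6.png

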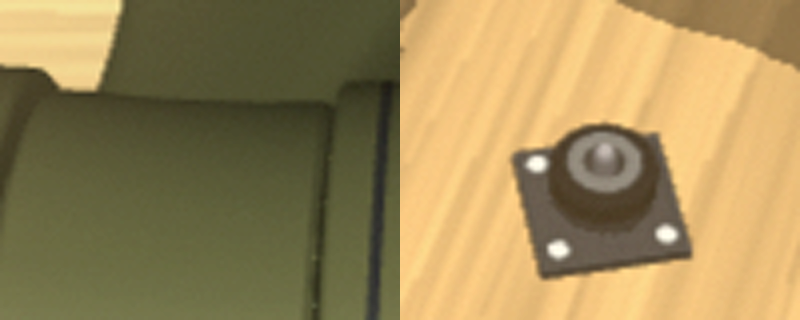

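The wheel sits on the axle with the tip showing through its bore, at crop (603,160). Now the hub cap.

Request:
step_arm:
  steps:
    - [[0.12,0.05,3],[0,0,0]]
    - [[0,0,3],[0,0,0]]
    - [[0,0,2.5],[0,0,0]]
    - [[0,0,1.6],[0,0,0]]
    - [[0,0,0],[0,0,0]]
    - [[0,0,0],[0,0,0]]

```text
clock: 17.52
tool_pos: [0.6235, -0.0764, 0.0297]
eef_rot: [1.0, 0.0, 0.001, 0.0]
contact_force: [0.4, -0.7, 0.6]
opening: 0.977
finger_force: 0.0
```

Request:
step_arm:
  steps:
    - [[0,0,0],[0,0,0]]
    - [[0,0,0],[0,0,0]]
    - [[0,0,0],[0,0,0]]
    - [[0,0,0],[0,0,0]]
    - [[0,0,0],[0,0,0]]
    - [[0,0,0],[0,0,0]]
    - [[0,0,0],[0,0,0]]
    - [[0,0,0],[0,0,0]]
  claw: -1

```text
clock: 18.52
tool_pos: [0.623, -0.0764, 0.0288]
eef_rot: [1.0, 0.0, 0.0, 0.0]
contact_force: [0.2, -0.0, 0.5]
opening: 0.442
finger_force: 20.0
```

Request:
step_arm:
  steps:
    - [[0,0,-1],[0,0,0]]
    - [[0,0,-3],[0,0,0]]
    - [[0,0,-3],[0,0,0]]
    - [[0,0,-3],[0,0,0]]
    - [[-3.7,-1.4,0],[0,0,0]]
    - [[-5,-2,0],[0,0,0]]
    - [[-5,-2,0],[0,0,0]]
    - [[-4,-2,0],[0,0,0]]
    - [[0,0,0],[0,-3,0]]
    - [[0,0,0],[0,0,0]]
    - [[0,0,0],[0,0,0]]

```text
clock: 19.9
tool_pos: [0.4467, -0.0028, 0.129]
eef_rot: [1.0, -0.0, -0.025, 0.0]
contact_force: [-0.4, -0.2, -1.2]
opening: 0.446
finger_force: 20.0
```

Request:
step_arm:
  steps:
    - [[-0.1,-0.12,1],[0,0,0]]
    - [[0.05,0,1],[0,0,0]]
    - [[0.05,0,1],[0,0,0]]
    - [[0.05,0,1],[0,0,0]]
    - [[0.02,0,0.4],[0,0,0]]
    - [[0.02,0,0.4],[0,0,0]]
    - [[0.02,0,0.35],[0,0,0]]
    - [[0,0,0],[0,0,0]]

```text
clock: 20.9
tool_pos: [0.4444, -0.0013, 0.0771]
eef_rot: [1.0, 0.0, -0.026, 0.0]
contact_force: [-0.1, 0.5, -0.7]
opening: 0.442
finger_force: 20.0
```

Free of contact, with the cap now over the axle tip. I'll lower the last millimetre and release.

Request:
step_arm:
  steps:
    - [[0,0,0.15],[0,0,0]]
    - [[0,0,0],[0,0,0]]

```text
clock: 21.15
tool_pos: [0.4443, -0.0013, 0.0758]
eef_rot: [1.0, 0.0, -0.026, 0.0]
contact_force: [-0.1, 0.2, -0.4]
opening: 0.439
finger_force: 20.0
```

Request:
step_arm:
  steps:
    - [[0,0,0],[0,0,0]]
    - [[0,0,0],[0,0,0]]
    - [[0,0,0],[0,0,0]]
    - [[0,0,0],[0,0,0]]
  claw: 0.9

```text
clock: 21.65
tool_pos: [0.4443, -0.0013, 0.0757]
eef_rot: [1.0, 0.0, -0.026, 0.0]
contact_force: [-0.2, -0.0, -0.4]
opening: 0.875
finger_force: 0.0
```

Request:
step_arm:
  steps:
    - [[-0.1,0,-2],[0,0,0]]
    - [[-0.15,0,-3],[0,0,0]]
    - [[0,0,0],[0,3.0,0]]
    - [[3,5,0],[0,0,0]]
    - [[4,5,0],[0,0,0]]
    - [[4,5,0],[0,0,0]]
    - [[4,5,0],[0,0,0]]
    - [[2.2,5,0],[0,0,0]]
    - [[0,3.9,0],[0,0,0]]
    - [[0,0,0],[0,0,0]]
    - [[0,0,0],[0,0,0]]

```text
clock: 23.02
tool_pos: [0.6133, -0.2854, 0.1255]
eef_rot: [1.0, 0.0, -0.0, -0.001]
contact_force: [0.1, -0.4, -1.0]
opening: 0.946
finger_force: 0.0
```

```bash
python3 - <<'E'
from plant import vision,sensors
from h import *
o=[];s=sensors.get_state();print(s["tool_pos"],s["eef_rot"].round(4))
for n in("top","side"):
    t=vision.snapshot(n);u,v=map(int,proj(t,(.4437,-.0016,.046)));a=t["img"][v-40:v+40,u-50:u+50]
    o.append(cv2.resize(a,(400,320),interpolation=cv2.INTER_CUBIC))
    c=blob(t,*proj(t,(.4437,-.0016,.06)),24,55);P=np.array([ray(t,*q,.058) for q in c])[:,:2].astype(np.float32);print("cap",cv2.minAreaRect(P))
cv2.imwrite("pics/g7.png",np.clip(1.8*np.hstack(o)[:,:,::-1],0,255).astype(np.uint8))
E
```

```text
[ 0.61329784 -0.28542268  0.12545399] [ 1.e+00  3.e-04 -2.e-04 -8.e-04]
cap ((0.4448268413543701, -0.002885781228542328), (0.08383511006832123, 0.08347548544406891), 29.56256866455078)
cap ((0.44201749563217163, 0.0007154121994972229), (0.04139423370361328, 0.05540787801146507), 6.447551727294922)
```

View pics/g7.png

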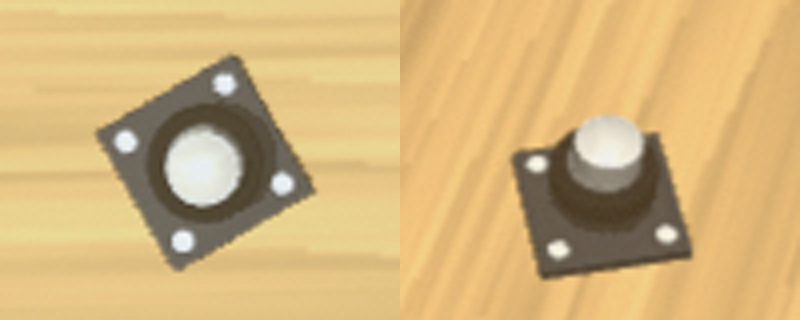

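The tall stack is complete and level: cap at crop (204,166) from the top and (608,150) from the side. Now the small wheel.

Request:
step_arm:
  steps:
    - [[0.25,0.5,3],[0,0,0]]
    - [[0,0,3],[0,0,0]]
    - [[0,0,2.5],[0,0,0]]
    - [[0,0,1.6],[0,0,0]]
    - [[0,0,0],[0,0,0]]
    - [[0,0,0],[0,0,0]]
  claw: 1

```text
clock: 23.88
tool_pos: [0.6169, -0.2917, 0.0259]
eef_rot: [1.0, 0.0, 0.001, 0.0]
contact_force: [0.5, 1.6, 0.2]
opening: 1.0
finger_force: 0.0
```

Request:
step_arm:
  steps:
    - [[0,0,0],[0,0,0]]
    - [[0,0,0],[0,0,0]]
    - [[0,0,0],[0,0,0]]
    - [[0,0,0],[0,0,0]]
    - [[0,0,0],[0,0,0]]
    - [[0,0,0],[0,0,0]]
    - [[0,0,0],[0,0,0]]
  claw: -1

```text
clock: 24.75
tool_pos: [0.6161, -0.2916, 0.0249]
eef_rot: [1.0, 0.0, 0.0, -0.0]
contact_force: [-0.1, 0.5, 2.2]
opening: 0.505
finger_force: 20.0
```

Request:
step_arm:
  steps:
    - [[0,0,-1],[0,0,0]]
    - [[0,0,-3],[0,0,0]]
    - [[0,0,-3],[0,0,0]]
    - [[0,0,-3],[0,0,0]]
    - [[0,0,0],[0,0,0]]

```text
clock: 25.38
tool_pos: [0.6178, -0.2928, 0.1279]
eef_rot: [1.0, -0.0, 0.003, 0.001]
contact_force: [0.3, 0.8, -0.9]
opening: 0.506
finger_force: 20.0
```

Request:
step_arm:
  steps:
    - [[-1,-3,0],[0,0,0]]
    - [[-1.2,-5,0],[0,0,0]]
    - [[-1.3,-5,0],[0,0,0]]
    - [[-1.3,-5,0],[0,0,0]]
    - [[-1.5,-5,0],[0,0,0]]
    - [[-1.5,-5,0],[0,0,0]]
    - [[-1.5,-5,0],[0,0,0]]
    - [[-1.9,-5,0],[0,0,0]]
    - [[-2,-5,0],[0,0,0]]
    - [[-2,-5,0],[0,0,0]]
    - [[-1,-2.6,0],[0,0,0]]
    - [[0,0,0],[0,0,0]]

```text
clock: 26.88
tool_pos: [0.4525, 0.2167, 0.124]
eef_rot: [1.0, 0.003, -0.001, -0.0]
contact_force: [-0.1, -0.6, -0.3]
opening: 0.507
finger_force: 20.0
```

Request:
step_arm:
  steps:
    - [[0,0,0],[0,0,0]]
    - [[0,0,0],[0,0,0]]

```text
clock: 27.12
tool_pos: [0.4547, 0.2123, 0.1247]
eef_rot: [1.0, -0.001, 0.0, 0.001]
contact_force: [-0.2, -0.1, -0.9]
opening: 0.507
finger_force: 20.0
```

```bash
python3 - <<'E'
from plant import vision,sensors
from h import *
o=[];s=sensors.get_state();print(s["tool_pos"],s["eef_rot"].round(4),s["q"].round(3),s["opening"])
for n in("top","side"):
    t=vision.snapshot(n);u,v=map(int,proj(t,(.4543,.2141,.09)));a=t["img"][v-40:v+40,u-50:u+50]
    o.append(cv2.resize(a,(400,320),interpolation=cv2.INTER_CUBIC))
cv2.imwrite("pics/g8.png",np.clip(2*np.hstack(o)[:,:,::-1],0,255).astype(np.uint8))
E
```

```text
[0.45470354 0.21233087 0.12469353] [ 1.0e+00 -1.5e-03  3.0e-04  6.0e-04] [-0.635  0.766  0.173  2.056 -0.355  0.347 -1.748] 0.5066847784614121
```

View pics/g8.png

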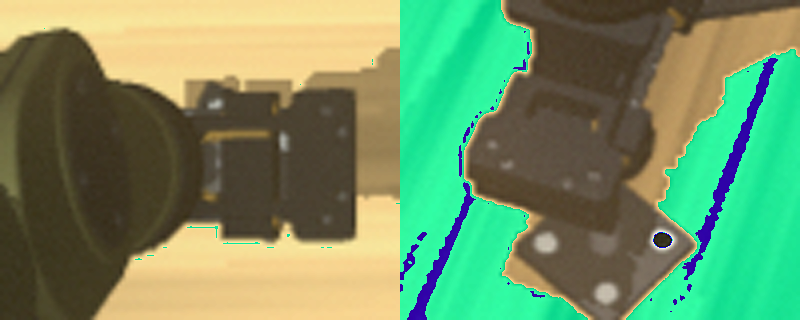

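The small wheel is in the grip over the short axle (colours overflowed in this picture, but the plate is clear below at crop (600,245)). Lowering.

Request:
step_arm:
  steps:
    - [[0,-0.18,1],[0,0,0]]
    - [[0,0,1.5],[0,0,0]]
    - [[0,0,1.5],[0,0,0]]
    - [[0,0,1],[0,0,0]]
    - [[0,0,1],[0,0,0]]
    - [[0,0,0.7],[0,0,0]]
    - [[0,0,0.5],[0,0,0]]
    - [[0,0,0.5],[0,0,0]]
    - [[0,0,0.5],[0,0,0]]
    - [[0,0,0],[0,0,0]]

```text
clock: 28.48
tool_pos: [0.4539, 0.2161, 0.0425]
eef_rot: [1.0, 0.0, 0.0, 0.0]
contact_force: [-0.8, -0.2, -1.1]
opening: 0.507
finger_force: 20.0
```

Request:
step_arm:
  steps:
    - [[0,0,0.3],[0,0,0]]
    - [[0,0,0.2],[0,0,0]]
    - [[0,0,0],[0,0,0]]

```text
clock: 28.85
tool_pos: [0.454, 0.2161, 0.0377]
eef_rot: [1.0, 0.0, 0.0, 0.0]
contact_force: [0.5, 0.6, 0.9]
opening: 0.506
finger_force: 20.0
```

Request:
step_arm:
  steps:
    - [[0,0,0],[0,0,0]]
    - [[0,0,0],[0,0,0]]
    - [[0,0,0],[0,0,0]]
    - [[0,0,0],[0,0,0]]
  claw: 0.7

```text
clock: 29.35
tool_pos: [0.4541, 0.2161, 0.0378]
eef_rot: [1.0, 0.0, 0.0, 0.0]
contact_force: [0.4, -0.7, 0.6]
opening: 0.846
finger_force: 0.0
```

Request:
step_arm:
  steps:
    - [[0,0,-2],[0,0,0]]
    - [[0,0,-3],[0,0,0]]
    - [[0,0,-3],[0,0,0]]
    - [[3.7,2,0],[0,0,0]]
    - [[4,4,0],[0,0,0]]
    - [[4,4,0],[0,0,0]]
    - [[4,2,0],[0,0,0]]
    - [[3,2,0],[0,0,0]]
    - [[0,0,0],[0,0,0]]
    - [[0,0,0],[0,0,0]]
    - [[0,0,0],[0,0,0]]
  claw: 1

```text
clock: 30.72
tool_pos: [0.6397, 0.0776, 0.1177]
eef_rot: [1.0, 0.001, -0.001, -0.0]
contact_force: [-1.2, 0.4, 0.3]
opening: 0.999
finger_force: 0.0
```

```bash
python3 - <<'E'
from plant import vision,sensors
from h import *
o=[];s=sensors.get_state();print(s["tool_pos"],s["eef_rot"].round(4))
for n in("top","side"):
    t=vision.snapshot(n);u,v=map(int,proj(t,(.4543,.2141,.03)));a=t["img"][v-40:v+40,u-50:u+50]
    o.append(cv2.resize(a,(400,320),interpolation=cv2.INTER_LINEAR))
cv2.imwrite("pics/g9.png",np.clip(1.5*np.hstack(o)[:,:,::-1],0,255).astype(np.uint8))
E
```

```text
[0.6397133  0.07764333 0.11768712] [ 1.e+00  1.e-03 -7.e-04 -4.e-04]
```

View pics/g9.png

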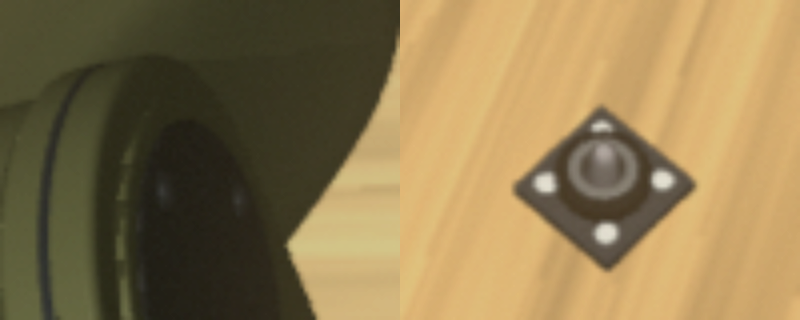

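The small wheel is seated on the short axle at crop (603,175). Now the washer, with the fingertips about 2 mm above the bench.

Request:
step_arm:
  steps:
    - [[0.1,0.18,3],[0,0,0]]
    - [[0,0,3],[0,0,0]]
    - [[0,0,2.2],[0,0,0]]
    - [[0,0,1],[0,0,0]]
    - [[0,0,0.35],[0,0,0]]
    - [[0,0,0],[0,0,0]]
    - [[0,0,0],[0,0,0]]
    - [[0,0,0],[0,0,0]]

```text
clock: 31.82
tool_pos: [0.6425, 0.0744, 0.023]
eef_rot: [1.0, 0.0, 0.001, -0.0]
contact_force: [0.5, -0.8, -0.2]
opening: 1.003
finger_force: 0.0
```

Request:
step_arm:
  steps:
    - [[-0.15,-0.1,0.2],[0,0,0]]
    - [[0,0,0],[0,0,0]]
    - [[0,0,0],[0,0,0]]

```text
clock: 32.2
tool_pos: [0.6406, 0.0754, 0.0203]
eef_rot: [1.0, 0.0, 0.0, 0.0]
contact_force: [-0.4, -0.1, 0.8]
opening: 1.0
finger_force: 0.0
```

Request:
step_arm:
  steps:
    - [[0,0,0],[0,0,0]]
    - [[0,0,0],[0,0,0]]
    - [[0,0,0],[0,0,0]]
    - [[0,0,0],[0,0,0]]
    - [[0,0,0],[0,0,0]]
    - [[0,0,0],[0,0,0]]
    - [[0,0,0],[0,0,0]]
  claw: -1

```text
clock: 33.08
tool_pos: [0.6406, 0.0754, 0.0204]
eef_rot: [1.0, 0.0, 0.0, -0.0]
contact_force: [-0.6, -0.6, 1.0]
opening: 0.551
finger_force: 20.0
```

Request:
step_arm:
  steps:
    - [[0,0,-1],[0,0,0]]
    - [[0,0,-3],[0,0,0]]
    - [[0,0,-3],[0,0,0]]
    - [[0,0,-3],[0,0,0]]
    - [[0,0,0],[0,0,0]]

```text
clock: 33.7
tool_pos: [0.6424, 0.0752, 0.1233]
eef_rot: [1.0, -0.0, 0.003, -0.0]
contact_force: [0.1, -0.9, -0.1]
opening: 0.551
finger_force: 20.0
```

Request:
step_arm:
  steps:
    - [[-3,-2,0],[0,0,0]]
    - [[-4,-3,0],[0,0,0]]
    - [[-4,-3,0],[0,0,0]]
    - [[-4,-3,0],[0,0,0]]
    - [[-3.6,-2.9,0],[0,0,0]]
    - [[0,0,0],[0,0,0]]
    - [[0,0,0],[0,0,0]]
    - [[0,0,0],[0,0,0]]
    - [[0,0,0],[0,0,0]]

```text
clock: 34.83
tool_pos: [0.4554, 0.2134, 0.1202]
eef_rot: [1.0, -0.001, 0.001, 0.0]
contact_force: [-0.4, -0.5, -0.0]
opening: 0.547
finger_force: 20.0
```

```bash
python3 - <<'E'
from plant import vision,sensors
from h import *
o=[];s=sensors.get_state();print(s["tool_pos"],s["contact_force"])
t=vision.snapshot("side")
for P in((.6408,.0758,.003),(.4543,.2141,.09)):
    u,v=map(int,proj(t,P));a=t["img"][v-40:v+40,u-50:u+50]
    o.append(cv2.resize(a,(400,320),interpolation=cv2.INTER_LINEAR))
cv2.imwrite("pics/g10.png",np.clip(1.4*np.hstack(o)[:,:,::-1],0,255).astype(np.uint8))
E
```

```text
[0.45538937 0.21336359 0.12019737] [-0.38148376 -0.46271922 -0.04847248]
```

View pics/g10.png

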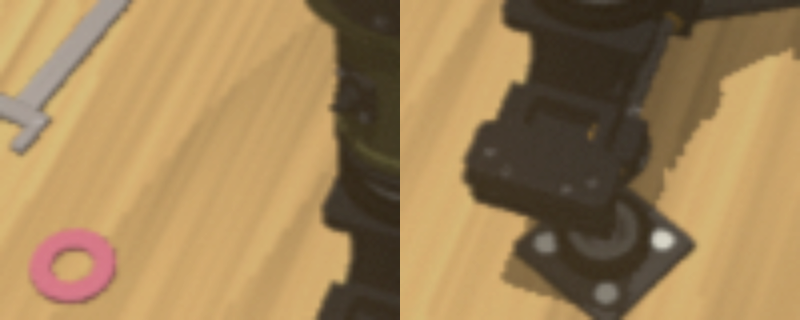

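The washer's old spot at crop (200,160) is empty and the grip holds it over the short axle. Lowering.

Request:
step_arm:
  steps:
    - [[-0.1,-0.07,1],[0,0,0]]
    - [[0,0,1.5],[0,0,0]]
    - [[0,0,1.5],[0,0,0]]
    - [[0,0,1],[0,0,0]]
    - [[0,0,0.6],[0,0,0]]
    - [[0,0,0.5],[0,0,0]]
    - [[0,0,0.4],[0,0,0]]
    - [[0,0,0.3],[0,0,0]]
    - [[0,0,0],[0,0,0]]
    - [[0,0,0],[0,0,0]]

```text
clock: 36.12
tool_pos: [0.4536, 0.215, 0.0524]
eef_rot: [1.0, 0.0, 0.0, -0.0]
contact_force: [0.4, -0.9, 0.5]
opening: 0.55
finger_force: 20.0
```

Request:
step_arm:
  steps:
    - [[0,0,0.25],[0,0,0]]
    - [[0,0,0],[0,0,0]]

```text
clock: 36.38
tool_pos: [0.4535, 0.215, 0.0497]
eef_rot: [1.0, 0.0, 0.0, 0.0]
contact_force: [0.2, 0.0, -1.0]
opening: 0.55
finger_force: 20.0
```

Request:
step_arm:
  steps:
    - [[0,0,0],[0,0,0]]
    - [[0,0,0],[0,0,0]]
    - [[0,0,0],[0,0,0]]
    - [[0,0,0],[0,0,0]]
  claw: 0.8

```text
clock: 36.88
tool_pos: [0.4535, 0.215, 0.0498]
eef_rot: [1.0, 0.0, 0.0, -0.0]
contact_force: [0.3, 0.3, -0.6]
opening: 0.898
finger_force: 0.0
```

Request:
step_arm:
  steps:
    - [[0,0,-2],[0,0,0]]
    - [[0,0,-3],[0,0,0]]
    - [[0,0,-4],[0,0,0]]
    - [[4,4,-3],[0,0,0]]
    - [[4,5,0],[0,0,0]]
    - [[4,5,0],[0,0,0]]
    - [[3,5,0],[0,0,0]]
    - [[0,5,0],[0,0,0]]
    - [[0,5,0],[0,0,0]]
    - [[0,5,0],[0,0,0]]
    - [[0,3,0],[0,0,0]]
    - [[0,0,0],[0,0,0]]

```text
clock: 38.38
tool_pos: [0.5998, -0.1555, 0.1692]
eef_rot: [1.0, -0.003, 0.0, 0.001]
contact_force: [-0.4, 0.3, -0.3]
opening: 0.901
finger_force: 0.0
```

```bash
python3 - <<'E'
from plant import vision,sensors
from h import *
o=[];s=sensors.get_state();print(s["tool_pos"])
t=vision.snapshot("side")
for P in((.4543,.2141,.03),(.4437,-.0016,.05)):
    u,v=map(int,proj(t,P));a=t["img"][v-40:v+40,u-50:u+50]
    o.append(cv2.resize(a,(400,320),interpolation=cv2.INTER_LINEAR))
cv2.imwrite("pics/g11.png",np.clip(1.5*np.hstack(o)[:,:,::-1],0,255).astype(np.uint8))
E
```

```text
[ 0.59977577 -0.15545592  0.1691623 ]
```

View pics/g11.png

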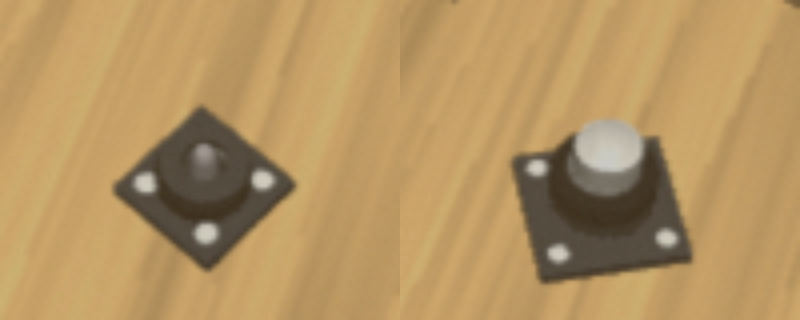

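Both stacks are complete and level: the washer lies flat at crop (205,170) with the axle tip through it, and the cap is at (608,158). Letting things settle, then handing in.

Request:
step_arm:
  steps:
    - [[0,0,0],[0,0,0]]
    - [[0,0,0],[0,0,0]]
    - [[0,0,0],[0,0,0]]
    - [[0,0,0],[0,0,0]]

```text
clock: 38.92
tool_pos: [0.6007, -0.1512, 0.1692]
eef_rot: [1.0, 0.0, 0.0, 0.0]
contact_force: [-0.0, -0.4, -0.7]
opening: 0.898
finger_force: 0.0
```

```bash
python3 -c "
from plant import finish_job
print(finish_job())"
```

```text
the job is handed in; nothing more can be done
None
```

I handed the job in at about 39 s with both axles built up (sleeve, large wheel and cap on the tall one; small wheel and washer on the short one); the last picture showed both stacks level, but the hand-in returned no verdict.

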